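# Clip the lid onto the brush keeper

### The arm

A 7-joint arm with a two-finger parallel gripper is mounted at the origin on the work surface. World frame = base frame: x ahead of the robot, y to its left, z up, the work surface at z = 0. Lengths are in m, angles in rad, forces in N, time in s.
With the tool pointing down it reaches from about 0.425 to 0.925 m from the base axis. Payload 6.8 kg.
Tool frame: the origin (TCP) lies midway between the tips of the shut fingers; the grasp point (between the pads) lies r.grasp_offset behind it (r.grasp_offset is the distance from the TCP to the grasp point, in m); z points along the fingers, y is the direction in which the jaws open and shut (so a half turn about z gives the same grasp; the last joint's range is limited). The gripper opens to 85 mm and grips with 20 to 120 N. Pads are 22 mm wide; open, the fingers measure 114 mm over their backs; the gripper's body (76 mm by 85 mm) begins 54 mm behind the grasp point. The pads swing forward as they close: fully open they stand 13 mm farther back than shut.
Start: joints at [-1.332, 0.477, 0.022, 1.555, -0.011, 1.109, -0.083], TCP at [0.229, 0.635, 0.231] pointing down, gripper open.
Joint ranges: [-2.96, 2.96], [-0.34, 2.1], [-1.41, 1.46], [0.24, 2.44], [-1.37, 4.51], [0.17, 1.92], [-2.96, 2.96]. Speed limits (rad/s): [2.39, 2.39, 3.14, 3.14, 3.14, 3.14, 3.14].

### API

Orientations are given as a rotation vector (axis times angle).
In Python, from bench import r gives the robot as it stands. The module is installed in compiled form; this text tells all that it offers.
- The arm moves only by the tool send_rows, never from a script. Its argument "moves" is one flat list of numbers, 4 for each row, row after row: the shift along the tool's x, y, z in mm, then the turn about the tool's z in degrees. A call has 1 to 8 rows; each row is the pose to reach, as a shift and turn from the pose commanded when the call began, along the tool's axes at that moment; what a row does not reach only later rows make up. A row lasts 1/8 s, in which the tool goes at most 62.5 mm and 10.7 degrees, less where a joint would pass 70% of its speed; a pose out of reach is approached as far as the arm can. A call with a gripper value outside its range is refused whole. "hand" is the closure, from 0 (fully open) to 1 (shut), set as the call begins (left out, the last holds). The fingers move at their own pace and stop on an object; "newtons" is the grip in N (left out, the last holds). Time passes only in rows, so rows that repeat a pose let the fingers close. It gives the time, the measured TCP pose, the force and the opening at its end, in the units of the state.
- r.get_obs(): the state, without advancing time (a new reading comes with each control period).
- r.grab_frame(name): name is "side" or "top" or "wrist"; returns a dict with "img" (420x560x3 uint8, red, green, blue), "mtx" (3x3 intrinsics, pixels), "D" ([k1, k2, p1, p2, k3] as OpenCV has them; the pictures are not rectified), "world_to_cam" (4x4, takes a point from world to camera coordinates). Camera axes: x right, y up, looking along -z (the intrinsics and any distortion apply to the point x, -y, -z); pixel columns grow to the right and rows downward; lengths in m; the calibration is good to about 2 mm. A picture is of the moment at which its call begins. There is no depth.
- r.hand_in(): hands the job in, once; it reports no verdict.
The state is a dict: "clock": time; "joints": joint angles; "qvel": joint speeds; "tau": joint torques, N m; "tcp_pos": TCP position; "orientation": TCP orientation; "contact_force": force on the tool from outside, world axes, zero at the start; "moment": the same for the moment, N m; "grip_width": finger opening in m.
Only numpy, scipy, OpenCV 4.12 (cv2) and the standard library are available. Lean on these libraries where they do the work, as an engineer would, in place of code of your own. Each camera call takes 0.05 s, during which the arm holds its last target.

### The job

Close the brush keeper: take the clip-on lid off the foam block, bring it down level and square over the open tub, and press it straight down until it is fully home and the clip arms at both ends have snapped under the tub's rim; then let go. The tub is brittle, so load it with no more than 40 N, and do not disturb the cup, the spool or the jar.

Things in the scene. Friction and masses are not known exactly. Their poses are not given: they have to be found in the camera images.
- tub: open white plastic tub (a brush inside), gripped by rubber pads in a plywood cradle 150 x 110 mm fixed to the bench. Origin: 10 mm below the tub's underside, in its middle; x along the long side, z up. Body 125 x 85 mm, walls 3 mm, round its top an outward rim band 138 x 98 mm, 9 mm deep. It cannot shift sideways or turn. It breaks if loaded with over 40 N
- tub_rim (a point): centre of the tub's mouth in the plane of the rim top, 85 mm above the tub's origin; axes as the tub's. The tub often stands proud in its cradle: a push of some 7 N slides it down by anything from 0 to 10 mm until it stops hard on the cradle's floor (whose height varies too), and it stays down. This point sinks with it
- block: light blue foam block 86 x 80 x 45 mm (x, y, z), fixed on the bench, carrying the lid at the start. Origin: centre of its underside
- lid_grip (a point): centre of the lid's bar handle, half-way up; x along the bar and the lid's long side, y across the bar, z up. Grey plastic bar 64 mm long, 14 mm thick, 28 mm tall, standing on the lid's top face in its middle: top of the bar 14 mm above this point, top face of the lid 14 mm below, underside 20 mm below
- lid_under (a point): centre of the underside of the lid plate, axes as lid_grip. Grey plate 138 x 98 x 6 mm, whole lid 0.11 to 0.22 kg, loose. Four tapered pins 12 mm thick reach 11 mm below it and fit in the tub's corners with 1.2 mm to spare. Black clip arms 34 mm wide hang to 29 mm below it at the two short ends. Either way round fits. Fully home this point lies at tub_rim
- clip_a (a joint): clip arm at the lid's +x end, rad: 0 = straight (free or snapped home), about 0.2 = spread over the rim; sprung shut. The hook ramps meet the rim with the underside some 20 mm above the rim top; press force climbs to a peak of 12 to 25 N at some 12 mm, drops to 5 to 11 N of sliding; the arms snap under only in the last 2 mm, where the lid stops dead on the hard rim (force climbs steeply)
- clip_b (a joint): the same for the clip arm at the lid's -x end
- cup_rim (a point): centre of the mouth of a white mixing cup, 84 mm wide, 95 mm high, open; loose bystander
- spool: small wooden spool standing on end, 56 mm wide, 41 mm high; loose bystander. Origin: centre of its underside
- jar: amber glass jar with white cap, 60 mm wide, 75 mm high; loose bystander. Origin: centre of its underside
There are look-alikes about, which are no part of the job. What is shaped like the part that bears lid_grip but green is not meant.

How it is judged:
By the outcome, as a careful person would: the job done as asked, in the order asked, and still so for the second after the job is handed in, with the robot touching nothing.
It also fails if it takes over 58 s, if anything falls off the work surface, if the arm or the gripper's body presses on something with over 40 N, if the wrist force passes 120 N, or if a joint passes its speed limit or range.

## Working session

There is one attempt and no reset: what is moved stays moved. The work goes in short steps, Python scripts to look and compute and a tool call to move; the robot and the scene stay as the last step left them, time stands still between calls to the robot, and variables do not carry over. Pictures are saved under pics/ and viewed, and the job is handed in when it is done.

Besides the shell and the picture viewer there is one more tool, called after ">>>" as name(argument=value, ...) on one line, values as JSON. send_rows: Moves the arm, as the interface text tells. Its arguments: {"type":"object","properties":{"moves":{"type":"array"},"hand":{"type":"number"},"newtons":{"type":"number"}},"required":["moves"]}

```bash
mkdir -p pics; cat > h.py <<'E'
import numpy as np,cv2,pickle
from bench import r
def snap(name,fn):
    f=r.grab_frame(name); pickle.dump(f,open(f'pics/{fn}.pkl','wb'))
    cv2.imwrite(f'pics/{fn}.png',f['img'][:,:,::-1]); return f
def load(fn): return pickle.load(open(f'pics/{fn}.pkl','rb'))
def crop(fn,x0,y0,x1,y1,out,s=4):
    im=load(fn)['img'][y0:y1,x0:x1,::-1]
    cv2.imwrite(f'pics/{out}.png',cv2.resize(im,None,fx=s,fy=s,interpolation=cv2.INTER_CUBIC))
def proj(f,P):
    P=np.atleast_2d(P).astype(float); W=np.array(f['world_to_cam']); c=P@W[:3,:3].T+W[:3,3]
    c=c*[1,-1,-1]
    return cv2.projectPoints(c.reshape(-1,1,3),np.zeros(3),np.zeros(3),np.array(f['mtx']),np.array(f['D'],float))[0].reshape(-1,2)
def ray(f,px):
    n=cv2.undistortPoints(np.array(px,float).reshape(-1,1,2),np.array(f['mtx']),np.array(f['D'],float)).reshape(-1,2)
    W=np.array(f['world_to_cam']);R=W[:3,:3]
    d=np.c_[n[:,0],-n[:,1],-np.ones(len(n))]@R
    return -R.T@W[:3,3],d
def atz(f,px,z):
    o,d=ray(f,px); return o+d*((z-o[2])/d[:,2])[:,None]
E
python3 - <<'E'
from h import *
for n in('side','top','wrist'):
    f=snap(n,n+'0'); print(n,f['D'],np.linalg.inv(f['world_to_cam'])[:3,3].round(3))
o=r.get_obs(); print(o, r.grasp_offset)
E
```

```text
side [-0.01222907  0.          0.          0.          0.        ] [0.343 0.635 0.546]
top [-0.07261494  0.          0.          0.          0.        ] [0.494 0.066 0.879]
wrist [-0.09373311  0.          0.          0.          0.        ] [0.156 0.662 0.373]
{'clock': 0.15, 'joints': array([-1.33215374,  0.4776621 ,  0.02235633,  1.5561763 , -0.01148218,
        1.10935009, -0.08309144]), 'qvel': array([ 0.00115202, -0.00139709, -0.00122178, -0.00329043, -0.00012073,
        0.00127117, -0.00176571]), 'tau': array([ 2.17919442e-03, -5.96920717e+01,  1.60979491e+00, -2.81492275e+01,
        1.26617763e-02,  6.52417002e-03,  3.88131085e-06]), 'tcp_pos': array([0.22925115, 0.63439523, 0.23053477]), 'orientation': array([-5.41874554e-01, -3.09437527e+00,  2.29601343e-03]), 'contact_force': array([ 0.72782421, -0.1200869 , -0.27549412]), 'moment': array([-0.05654351, -0.01638857,  0.00644068]), 'grip_width': 0.08549579935585844} 0.0187
```

View pics/side0.png

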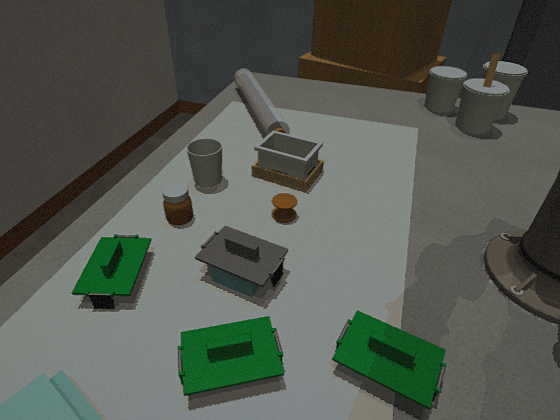

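View pics/top0.png

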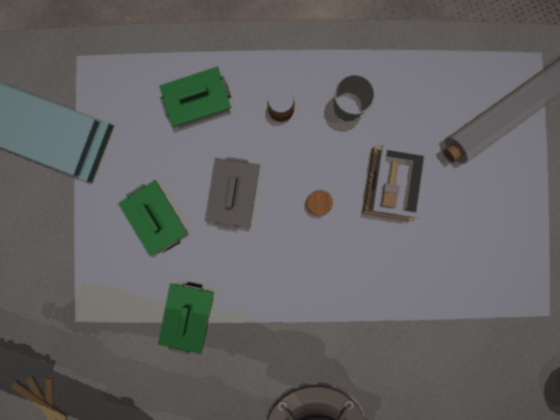

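View pics/wrist0.png

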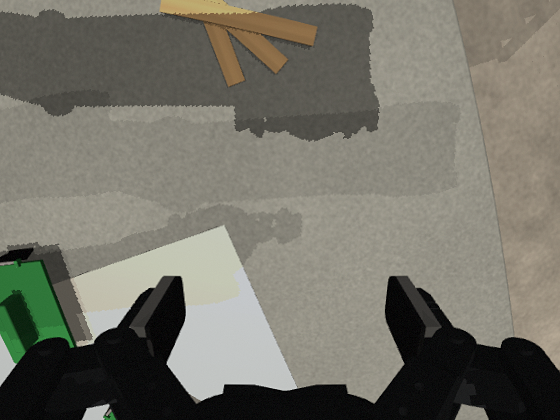

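The side view shows the grey lid on its blue block at about (243,255) and the tub at (288,155), with the spool between them at (285,207) and the cup and jar to the left. In the top view the lid is at (232,193) and the tub at (396,185). Next I'll enlarge these.

```bash
python3 - <<'E'
from h import *
crop('top0',190,145,280,245,'c1',6)
crop('top0',350,130,440,230,'c2',6)
crop('side0',185,220,295,300,'c3',7)
crop('side0',240,125,335,195,'c4',7)
E
```

```text
(no output)
```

View pics/c1.png

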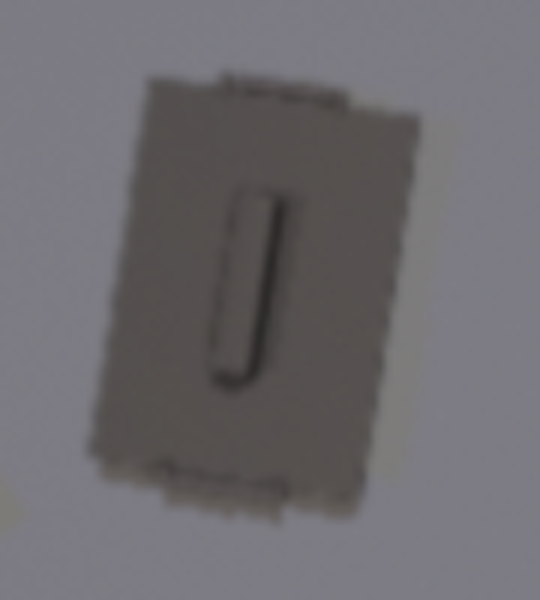

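View pics/c2.png

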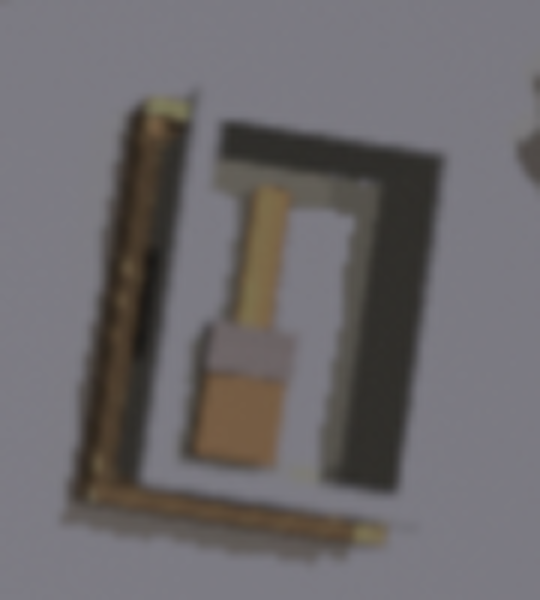

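View pics/c3.png

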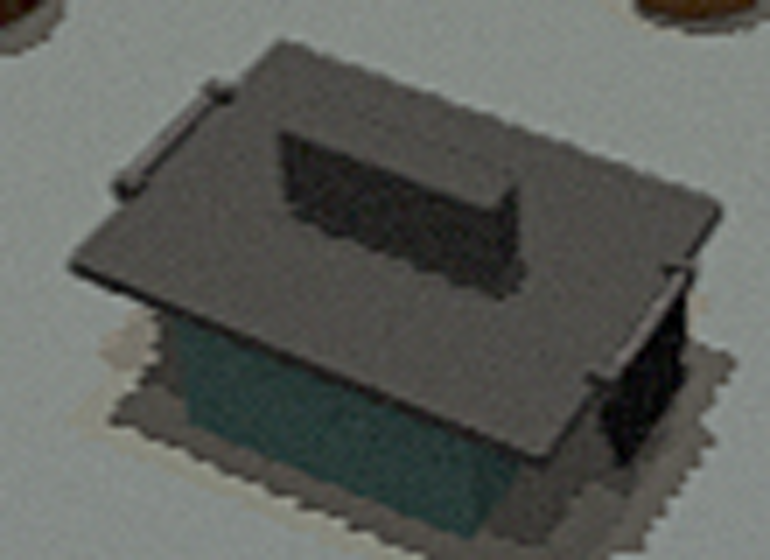

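View pics/c4.png

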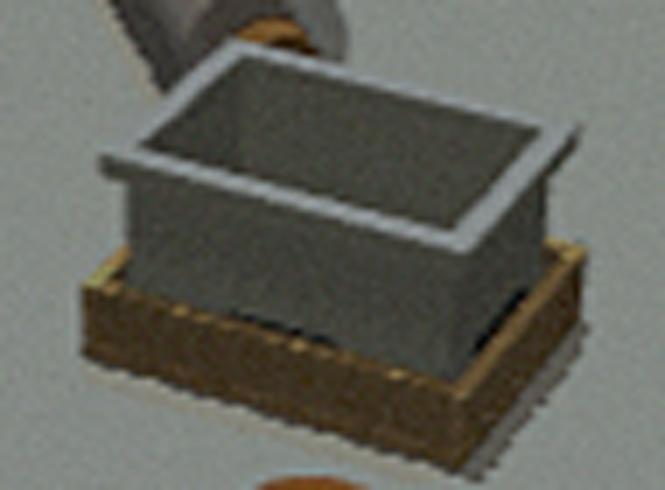

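```bash
cat > fit.py <<'E'
from h import *
from scipy.optimize import least_squares
def fit(items,x0,zfix=None):
    # items: (frame, px(N,2), local(N,3))
    def P(v,L):
        c,s=np.cos(v[2]),np.sin(v[2]); L=np.array(L,float)
        return np.c_[v[0]+c*L[:,0]-s*L[:,1],v[1]+s*L[:,0]+c*L[:,1],v[3]+L[:,2]]
    def res(v):
        v=np.array(v)
        if zfix is not None: v=np.r_[v[:3],zfix]
        return np.concatenate([(proj(f,P(v,L))-px).ravel() for f,px,L in items])
    s=least_squares(res,x0 if zfix is None else x0[:3],loss='soft_l1'); return s.x,res(s.x).reshape(-1,2)
E
python3 - <<'E'
from fit import *
t=load('top0');s=load('side0')
lt=np.array([(150,78),(420,117),(365,490),(95,458)])/6+[190,145]
ls=np.array([(285,40),(720,205),(543,455),(72,262)])/7+[185,220]
print(atz(t,lt,.051).round(3)); print(atz(s,ls,.051).round(3))
us=np.array([(238,40),(578,127),(462,248),(103,158)])/7+[240,125]
print('tub',atz(s,us,.1).round(3))
ut=np.array([(222,122),(443,155),(397,492)])/6+[350,130]
print(atz(t,ut,.1).round(3))
for p,z in [((320,203),.041),((281,103),.075),((354,95),.095)]: print(atz(t,[p],z).round(3))
E
```

```text
[[0.622 0.212 0.051]
 [0.607 0.116 0.051]
 [0.475 0.137 0.051]
 [0.488 0.233 0.051]]
[[0.607 0.119 0.051]
 [0.474 0.142 0.051]
 [0.489 0.236 0.051]
 [0.623 0.215 0.051]]
tub [[ 0.613 -0.198  0.1  ]
 [ 0.485 -0.176  0.1  ]
 [ 0.503 -0.088  0.1  ]
 [ 0.629 -0.104  0.1  ]]
[[ 0.627 -0.142  0.1  ]
 [ 0.616 -0.217  0.1  ]
 [ 0.503 -0.199  0.1  ]]
[[ 0.525 -0.011  0.041]]
[[0.732 0.07  0.075]]
[[ 0.742 -0.078  0.095]]
```

```bash
python3 - <<'E'
from fit import *
t=load('top0');s=load('side0')
lt=np.array([(150,78),(420,117),(365,490),(95,458)])/6+[190,145]
ls=np.array([(285,40),(720,205),(543,455),(72,262)])/7+[185,220]
a,b=.069,.049
C={'pp':(a,b,0),'pm':(a,-b,0),'mm':(-a,-b,0),'mp':(-a,b,0)}
L=lambda k,sc=(1,1):np.array([C[x] for x in k])*[sc[0],sc[1],1]
i=[(t,lt,L(['pp','pm','mm','mp'])),(s,ls,L(['pm','mm','mp','pp']))]
for it in (i,i[:1],i[1:]):
  v,e=fit(it,[.55,.17,-.15,.051],.051); print('lid',v.round(4),np.abs(e).max().round(2))
v,e=fit(i,[.55,.17,-.15,.051]);print(v.round(4))
us=np.array([(238,40),(578,127),(462,248),(103,158)])/7+[240,125]
ut=np.array([(222,122),(443,155),(397,492)])/6+[350,130]
j=[(s,us,L(['pm','mm','mp','pp'])),(t,ut,L(['pp','pm','mm'],(119/138,79/98)))]
for it in (j,j[:1],j[1:]):
  v,e=fit(it,[.55,-.14,-.15,.1]); print('tub',v.round(4),np.abs(e).max().round(2))
o=r.get_obs(); R=cv2.Rodrigues(o['orientation'])[0]; print(R.round(4)); 
E
```

```text
lid [ 0.5482  0.176  -0.159 ] 1.46
lid [ 0.548   0.1746 -0.149 ] 1.39
lid [ 0.5482  0.1778 -0.1681] 1.25
[ 0.549   0.1749 -0.1573  0.0475]
tub [ 0.5671 -0.1766 -0.1638  0.0795] 1.08
tub [ 0.5717 -0.1926 -0.1729  0.0707] 0.72
tub [ 0.568  -0.1803 -0.1551  0.0681] 0.1
[[-9.405e-01  3.398e-01 -4.000e-04]
 [ 3.398e-01  9.405e-01 -1.400e-03]
 [-1.000e-04 -1.500e-03 -1.000e+00]]
```

```bash
cat >> h.py <<'E'
def togo(x,y,z,ang):  # ang: world angle (deg) of tool y ; prints tool shift & turn from measured pose
    o=r.get_obs(); R=cv2.Rodrigues(o['orientation'])[0]
    d=R.T@(np.array([x,y,z])-o['tcp_pos'])*1000
    c=np.degrees(np.arctan2(R[1,1],R[0,1])); t=-(ang-c); t=(t+90)%180-90
    print('shift',d.round(2),'turn',t.round(2),'tcp',o['tcp_pos'].round(4),'zaxis',R[:,2].round(4),'F',o['contact_force'].round(2),'w',round(o['grip_width'],4),'t',o['clock'],'j7',o['joints'][6].round(2))
E
python3 - <<'E'
from h import *
togo(.548,.176,.23,90-9.1)
f=load('wrist0');R=np.array(f['world_to_cam'])[:3,:3];print(-R[2],f['mtx'])
E
```

```text
shift [-455.55 -322.8     1.06] turn -10.77 tcp [0.2293 0.6344 0.2305] zaxis [-4.0e-04 -1.4e-03 -1.0e+00] F [ 0.73 -0.12 -0.28] w 0.0855 t 0.15 j7 -0.08
[ 0.288433   -0.10661914 -0.95154546] [[353.94467679   0.         284.82984664]
 [  0.         353.94467679 210.99455719]
 [  0.           0.           1.        ]]
```

>>> send_rows(moves=[-50,-36,0,-2,-100,-72,0,-4,-150,-108,0,-6,-200,-144,0,-8,-250,-180,0,-10,-300,-216,0,-11,-350,-252,0,-11,-400,-288,0,-11], hand=0, newtons=60)

```text
clock: 1.15
tcp_pos: [0.5084, 0.2263, 0.2313]
orientation: [-0.243, -3.132, -0.0]
contact_force: [1.4, 0.7, 0.0]
grip_width: 0.0855
```

```bash
python3 - <<'E'
from h import *
togo(.548,.176,.23,90-9.1)
snap('wrist','w1')
E
```

```text
shift [-46.82 -43.58   1.3 ] turn 0.24 tcp [0.5084 0.2263 0.2313] zaxis [ 0.e+00  2.e-04 -1.e+00] F [1.42 0.72 0.02] w 0.0855 t 1.15 j7 0.94
```

View pics/w1.png

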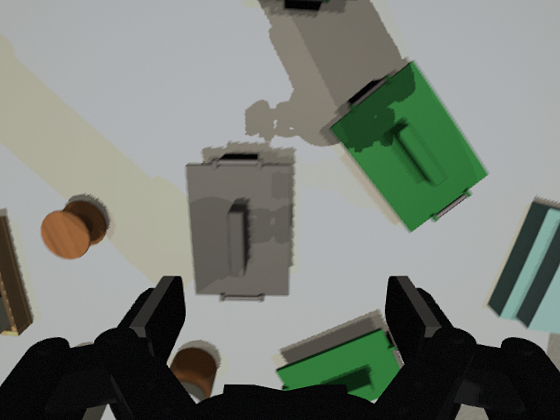

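```bash
python3 - <<'E'
from h import *
crop('w1',175,140,310,310,'c5',4)
E
```

```text
(no output)
```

View pics/c5.png

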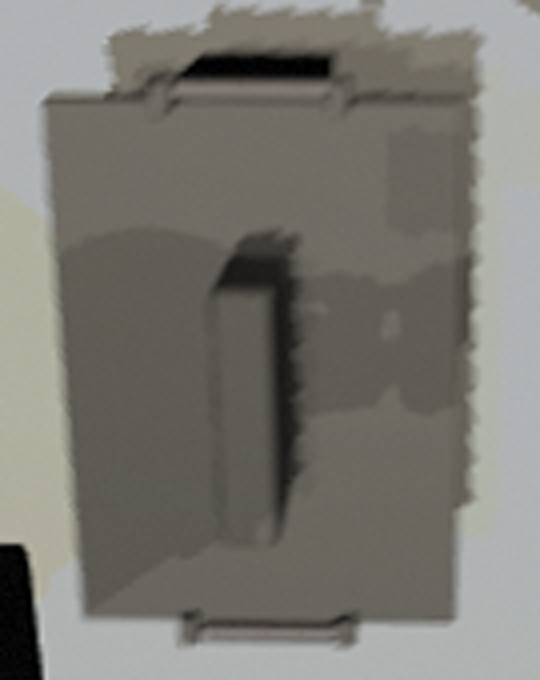

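```bash
python3 - <<'E'
from fit import *
w=load('w1');t=load('top0');s=load('side0')
px=np.array([(45,98),(468,98),(455,619),(85,615)])/4+[175,140]
bt=np.array([(212,295),(275,292),(279,545),(222,545)])/4+[175,140]
print(atz(w,bt,.079).round(4))
a,b=.069,.049
C={'pp':(a,b,0),'pm':(a,-b,0),'mm':(-a,-b,0),'mp':(-a,b,0)}
L=lambda k:np.array([C[x] for x in k],float)
B=L(['mm','mp','pp','pm'])*[32/69,7/49,1]+[0,0,.028]
i=[(w,px,L(['mm','mp','pp','pm'])),(w,bt,B)]
for q in (i,i[:1],i[1:]):
  v,e=fit(q,[.55,.17,-.15,.051],.051); print(v,e.round(2).tolist())
v,e=fit(i,[.55,.17,-.15,.051]); print(v)
E
```

```text
[[0.5197 0.1743 0.079 ]
 [0.5212 0.1882 0.079 ]
 [0.5824 0.1771 0.079 ]
 [0.5804 0.1639 0.079 ]]
[ 0.55054543  0.17605115 -0.16876358] [[-0.22, -0.71], [-0.15, 0.35], [0.5, 1.29], [-0.37, 0.68], [-0.19, -2.05], [-0.03, -1.1], [0.63, 0.72], [-0.04, 0.47]]
[ 0.550211    0.1762126  -0.16773925] [[-0.21, -1.04], [-0.11, -0.09], [0.67, 0.95], [-0.23, 0.43]]
[ 0.55104397  0.17585944 -0.1742417 ] [[-0.09, -1.52], [0.06, -0.48], [0.35, 1.25], [-0.32, 0.92]]
[ 0.55167132  0.17541851 -0.16835192  0.04789958]
```

```bash
python3 - <<'E'
from h import *
togo(.526,-.128,.27,90-9.4)
E
```

```text
shift [ -69.35 -337.99  -36.83] turn -0.1 tcp [0.5135 0.2166 0.2316] zaxis [ 0.0032 -0.0046 -1.    ] F [ 3.4  -6.25  0.66] w 0.0856 t 1.2 j7 0.94
```

>>> send_rows(moves=[-10,-56,-15,0,-20,-112,-30,0,-30,-168,-40,0,-40,-224,-40,0,-50,-280,-40,0,-60,-320,-40,0,-72,-348,-40,0,-72,-348,-40,0])

```text
clock: 2.2
tcp_pos: [0.5249, -0.1294, 0.2712]
orientation: [-0.25, -3.131, 0.002]
contact_force: [0.1, 0.1, 0.4]
grip_width: 0.0852
```

>>> send_rows(moves=[0,0,0,0,0,0,0,0,0,0,0,0])

```text
clock: 2.58
tcp_pos: [0.5252, -0.1259, 0.2713]
orientation: [-0.24, -3.132, -0.001]
contact_force: [-0.5, 1.0, 0.5]
grip_width: 0.0855
```

```bash
python3 - <<'E'
from h import *
togo(.526,-.128,.27,90-9.4)
snap('wrist','w2')
togo(.526,-.128,.27,90-9.4)
E
```

```text
shift [-1.13 -1.97  1.26] turn 0.62 tcp [ 0.5252 -0.1259  0.2713] zaxis [-1.e-04  3.e-04 -1.e+00] F [-0.45  0.97  0.47] w 0.0855 t 2.575 j7 1.63
shift [-1.07 -1.76  1.29] turn 0.61 tcp [ 0.5252 -0.1261  0.2713] zaxis [-0.e+00  2.e-04 -1.e+00] F [-0.41  0.04  0.76] w 0.0854 t 2.625 j7 1.63
```

View pics/w2.png

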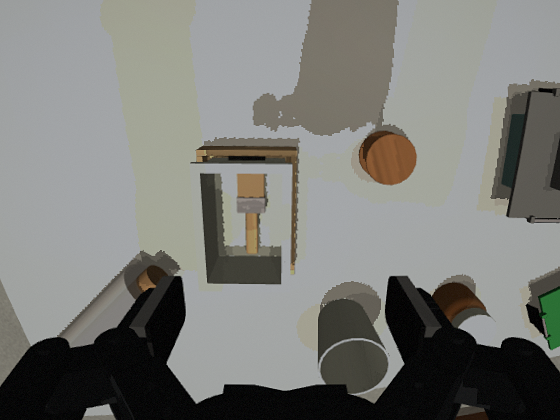

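```bash
python3 - <<'E'
from h import *
im=load('w2')['img'][140:310,175:310,::-1].astype(float)
im=np.clip((im-90)*1.6 ,0,255)
im=np.clip(255*(im/255)**1.5,0,255).astype(np.uint8)
cv2.imwrite('pics/c6.png',cv2.resize(im,None,fx=4,fy=4,interpolation=cv2.INTER_CUBIC))
E
```

```text
(no output)
```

View pics/c6.png

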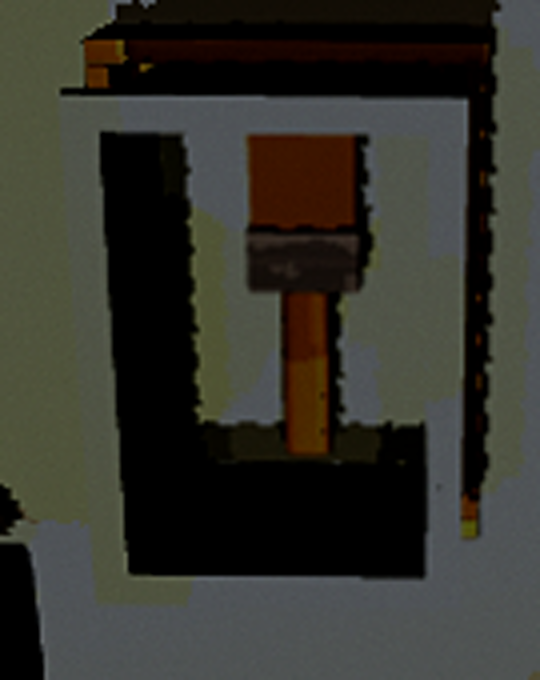

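```bash
python3 - <<'E'
from fit import *
w=load('w2');s=load('side0');t=load('top0')
a,b=.069,.049
C={'pp':(a,b,0),'pm':(a,-b,0),'mm':(-a,-b,0),'mp':(-a,b,0)}
L=lambda k,sc=(1,1):np.array([C[x] for x in k])*[sc[0],sc[1],1]
c=lambda p:np.array(p)/4+[175,140]
inn=(119/138,79/98)
wi=[(w,c([(62,95),(468,98),(95,604)]),L(['mm','mp','pm'])),(w,c([(101,132),(129,576),(426,578)]),L(['mm','pm','pp'],inn))]
us=np.array([(238,40),(578,127),(462,248),(103,158)])/7+[240,125]
ut=np.array([(222,122),(443,155),(397,492)])/6+[350,130]
j=[(s,us,L(['pm','mm','mp','pp'])),(t,ut,L(['pp','pm','mm'],inn))]
for n,q in (('w',wi),('w+s',wi+j[:1]),('w+t',wi+j[1:]),('all',wi+j)):
  v,e=fit(q,[.55,-.17,-.15,.09]); print(n,v.round(4),e.round(1).tolist())
for z in (.08,.085,.09,.095):
  v,e=fit(wi,[.55,-.17,-.15,.09],z); print(z,v.round(4),np.abs(e).mean())
E
```

```text
w [ 0.569  -0.1753 -0.1664  0.0812] [[-0.7, -0.1], [0.6, 0.1], [0.3, 0.0], [-0.0, 0.5], [-0.0, -0.6], [-0.2, 0.1]]
w+s [ 0.5689 -0.1753 -0.1664  0.0809] [[-0.7, -0.3], [0.5, -0.1], [0.3, -0.2], [-0.1, 0.3], [-0.0, -0.8], [-0.3, -0.1], [-1.5, -0.5], [-0.3, -0.4], [-0.1, 0.7], [-1.3, -0.8]]
w+t [ 0.5686 -0.1752 -0.1662  0.0819] [[-0.9, -0.4], [0.6, -0.2], [0.2, 0.0], [-0.2, 0.2], [-0.1, -0.6], [-0.1, 0.0], [-0.4, -1.7], [0.2, -1.0], [-0.5, -0.2]]
all [ 0.5687 -0.1753 -0.1663  0.0812] [[-0.8, -0.5], [0.5, -0.3], [0.2, -0.3], [-0.2, 0.1], [-0.1, -0.9], [-0.3, -0.2], [-1.4, -0.5], [-0.2, -0.5], [0.0, 0.6], [-1.2, -0.9], [-0.4, -1.7], [0.1, -1.0], [-0.5, -0.3]]
0.08 [ 0.5694 -0.1755 -0.1664] 0.33414946144420554
0.085 [ 0.5679 -0.1744 -0.1678] 0.5349525918193075
0.09 [ 0.5667 -0.1731 -0.1705] 1.227505942041013
0.095 [ 0.5658 -0.1718 -0.172 ] 1.901084100866709
```

```bash
python3 - <<'E'
from h import *
togo(.506,.2255,.241,90-9.5)
E
```

```text
shift [ 72.74 344.52  30.37] turn 0.71 tcp [ 0.5252 -0.1261  0.2713] zaxis [-0.e+00  2.e-04 -1.e+00] F [-0.41  0.04  0.76] w 0.0854 t 2.625 j7 1.63
```

>>> send_rows(moves=[12,58,0,0.7,24,116,0,0.7,36,174,0,0.7,48,232,10,0.7,60,285,20,0.7,68,325,28,0.7,73,344.5,30,0.7,73,344.5,30,0.7])

```text
clock: 3.62
tcp_pos: [0.506, 0.2254, 0.2413]
orientation: [-0.259, -3.131, 0.0]
contact_force: [-0.6, 0.0, -0.1]
grip_width: 0.0855
```

>>> send_rows(moves=[0,0,0,0,0,0,0,0,0,0,0,0])

```text
clock: 4.0
tcp_pos: [0.5065, 0.2236, 0.2416]
orientation: [0.265, 3.13, 0.0]
contact_force: [0.4, 0.8, 0.7]
grip_width: 0.0856
```

```bash
python3 - <<'E'
from h import *
snap('wrist','w3')
togo(.550,.1762,.15,90-9.5)
crop('w3',175,140,310,310,'c7',4)
E
```

```text
shift [-50.91 -39.68  91.53] turn -0.15 tcp [0.5064 0.2239 0.2415] zaxis [ 3.e-04  1.e-04 -1.e+00] F [-0.04 -0.06 -0.94] w 0.0855 t 4.05 j7 0.92
```

View pics/c7.png

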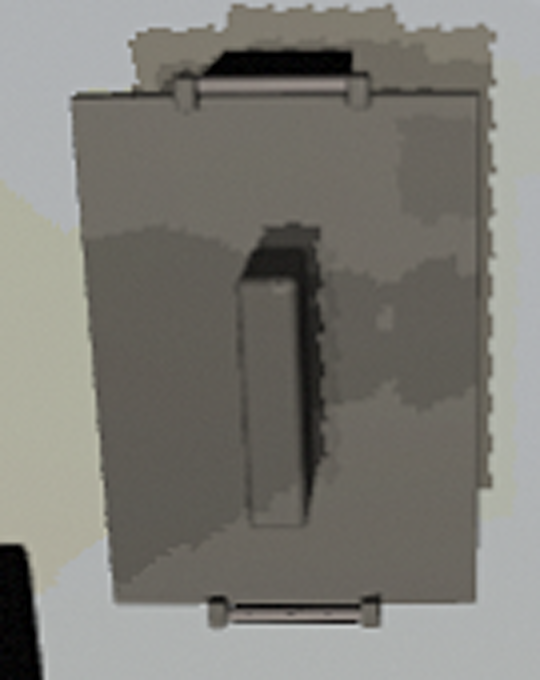

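```bash
python3 - <<'E'
from fit import *
w=load('w3')
px=np.array([(72,93),(477,93),(476,602),(115,602)])/4+[175,140]
bt=np.array([(238,281),(298,280),(306,526),(250,527)])/4+[175,140]
a,b=.069,.049
C={'pp':(a,b,0),'pm':(a,-b,0),'mm':(-a,-b,0),'mp':(-a,b,0)}
L=lambda k:np.array([C[x] for x in k],float)
B=L(['mm','mp','pp','pm'])*[32/69,7/49,1]+[0,0,.028]
i=[(w,px,L(['mm','mp','pp','pm'])),(w,bt,B)]
for q in (i,i[:1],i[1:]):
  v,e=fit(q,[.55,.17,-.15,.051],.051); print(v.round(4),e.round(1).tolist())
  v,e=fit(q,[.55,.17,-.15,.051]); print(v.round(4))
togo(v[0],v[1],.15,90-9.6)
E
```

```text
[ 0.5495  0.1771 -0.1677] [[-0.4, 0.2], [1.1, -0.3], [0.4, 0.5], [-0.4, 0.2], [-0.4, -1.1], [-0.0, -0.9], [0.3, 1.0], [-0.2, 0.7]]
[ 0.5506  0.1765 -0.1666  0.0478]
[ 0.5494  0.177  -0.1667] [[-0.6, 0.1], [0.8, -0.5], [0.3, 0.3], [-0.5, 0.2]]
[ 0.5501  0.1766 -0.1664  0.0488]
[ 0.5497  0.1772 -0.1707] [[-0.2, -0.9], [0.2, -0.7], [0.3, 1.2], [-0.2, 0.9]]
[ 0.5532  0.1754 -0.1691  0.0419]
shift [-54.15 -39.93  91.53] turn -0.05 tcp [0.5064 0.2239 0.2415] zaxis [ 3.e-04  1.e-04 -1.e+00] F [-0.04 -0.06 -0.94] w 0.0855 t 4.05 j7 0.92
```

>>> send_rows(moves=[-25,-20,20,0,-51,-39,60,0,-51,-39,110,0,-51,-39,150,0,-51,-39,175,0,-51,-39,187,0,-51,-39,187,0,-51,-39,187,0])

```text
clock: 5.05
tcp_pos: [0.5509, 0.178, 0.0555]
orientation: [0.262, 3.129, 0.002]
contact_force: [-0.1, -0.3, 0.7]
grip_width: 0.0854
```

```bash
python3 - <<'E'
from h import *
togo(.550,.1768,.0545,90-9.54)
snap('wrist','w4');snap('side','s4')
togo(.550,.1768,.0545,90-9.54)
E
```

```text
shift [ 0.67 -1.37  0.97] turn -0.04 tcp [0.5509 0.178  0.0555] zaxis [ 1.8e-03  8.0e-04 -1.0e+00] F [-0.11 -0.33  0.72] w 0.0854 t 5.05 j7 1.1
shift [ 0.6  -1.43  1.02] turn -0.04 tcp [0.5508 0.1781 0.0555] zaxis [ 0.002  0.001 -1.   ] F [ 0.42  0.26 -0.27] w 0.0856 t 5.15 j7 1.1
```

View pics/w4.png

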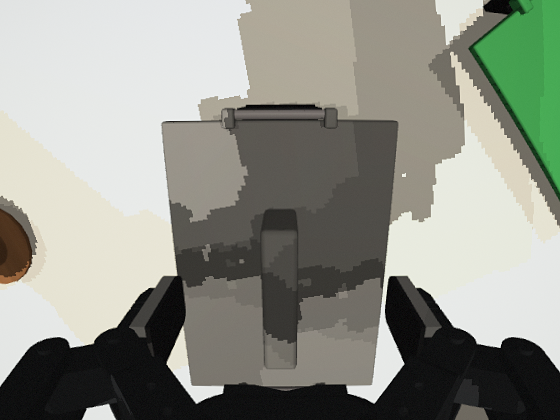

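The bar (columns 262–298) sits between the open fingers, whose inner faces are at 184 and 386. I'll correct by about 1 mm and close.

>>> send_rows(moves=[0.6,-1.3,1,0,0.6,-1.3,1,0])

```text
clock: 5.4
tcp_pos: [0.5492, 0.1765, 0.0536]
orientation: [0.262, 3.13, 0.0]
contact_force: [-0.5, 0.4, -0.1]
grip_width: 0.0853
```

>>> send_rows(moves=[0,0,0,0,0,0,0,0,0,0,0,0,0,0,0,0,0,0,0,0,0,0,0,0], hand=1, newtons=100)

```text
clock: 6.15
tcp_pos: [0.5493, 0.1767, 0.0535]
orientation: [0.262, 3.13, 0.0]
contact_force: [-0.4, 0.2, 3.7]
grip_width: 0.0121
```

```bash
python3 - <<'E'
from h import *
togo(.550,.1768,.0545,90-9.54)
E
```

```text
shift [-0.64  0.22 -0.96] turn -0.03 tcp [0.5493 0.1767 0.0535] zaxis [ 3.e-04  2.e-04 -1.e+00] F [-0.39  0.21  3.69] w 0.0121 t 6.15 j7 1.1
```

>>> send_rows(moves=[0,0,-10,0,0,0,-30,0,0,0,-70,0,0,0,-110,0,0,0,-140,0,0,0,-147,0,0,0,-147,0,0,0,-147,0])

```text
clock: 7.15
tcp_pos: [0.5482, 0.1763, 0.1987]
orientation: [-0.262, -3.128, 0.002]
contact_force: [0.7, 0.4, -2.1]
grip_width: 0.012
```

```bash
python3 - <<'E'
from h import *
snap('wrist','w5');snap('side','s5')
togo(.5682,-.1752,.20,90-9.54)
E
```

```text
shift [ -77.98 -343.32   -0.8 ] turn -0.03 tcp [0.5484 0.1763 0.1988] zaxis [-0.0023 -0.0011 -1.    ] F [ 0.45 -0.34 -2.13] w 0.0124 t 7.25 j7 1.06
```

View pics/w5.png

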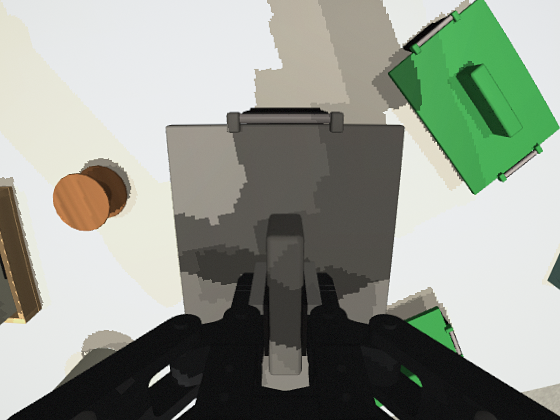

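View pics/s5.png

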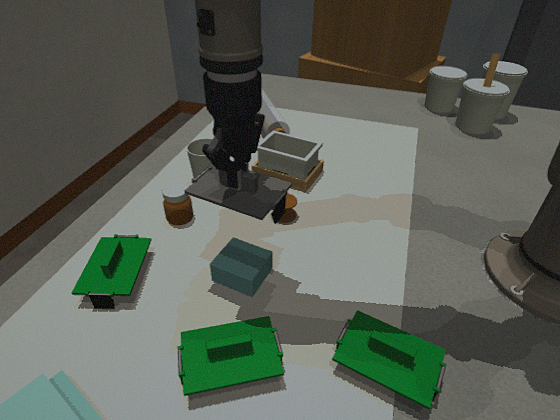

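```bash
python3 - <<'E'
from h import *
crop('w5',155,100,295,220,'c8',5); crop('w5',290,100,430,220,'c9',5)
E
```

```text
(no output)
```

View pics/c8.png

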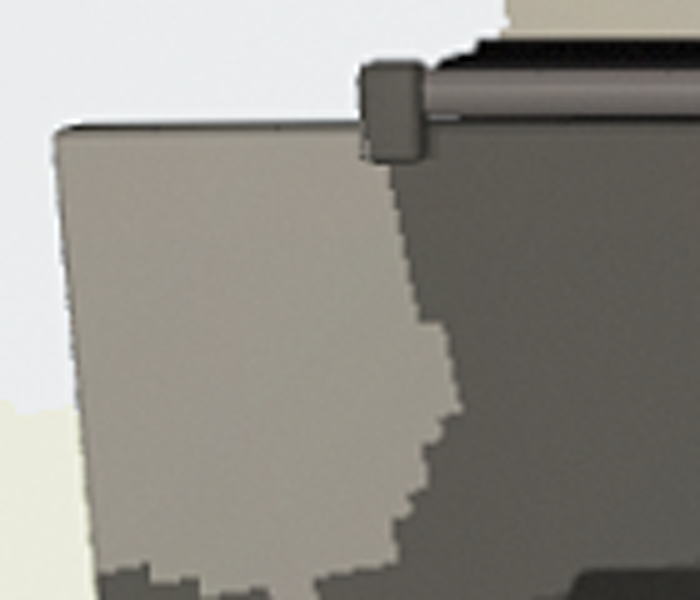

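View pics/c9.png

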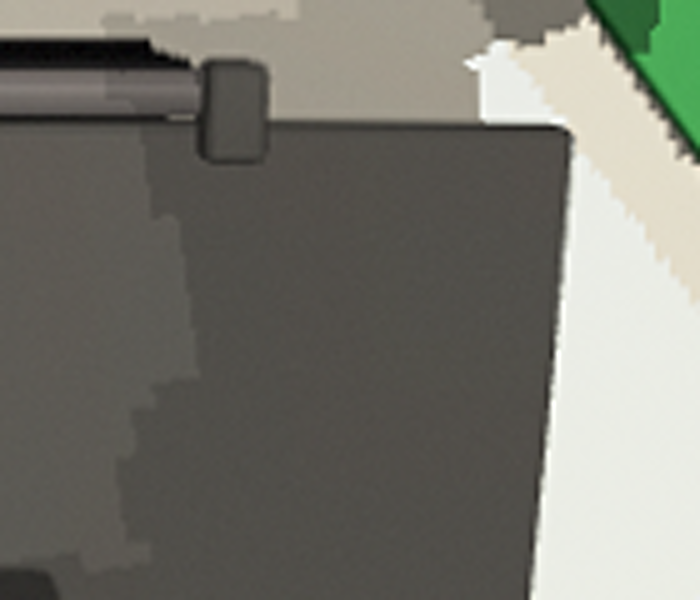

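```bash
python3 - <<'E'
from h import *
w=load('w5'); o=r.get_obs(); R=cv2.Rodrigues(o['orientation'])[0]
px=[(166.2,126.2),(404,125.5),(174.6,220),(396.4,220)]
for dz in (-.006,-.003,0.0,.003):
  c,d=ray(w,px); n=R[:,2]; p0=o['tcp_pos']-n*dz  # plane at TCP + (-dz) along tool z
  t=((p0-c)@n)/(d@n); P=c+d*t[:,None]; T=(P-o['tcp_pos'])@R*1000
  print(dz,T.round(1).tolist(),'width',np.linalg.norm(T[1]-T[0]).round(1))
E
```

```text
-0.006 [[67.9, -48.8, 6.0], [68.1, 49.8, 6.0], [26.7, -49.0, 6.0], [26.7, 50.3, 6.0]] width 98.5
-0.003 [[68.1, -47.8, 3.0], [68.3, 48.8, 3.0], [27.8, -48.0, 3.0], [27.7, 49.3, 3.0]] width 96.6
0.0 [[68.3, -46.8, 0.0], [68.6, 47.8, -0.0], [28.8, -47.0, -0.0], [28.8, 48.3, -0.0]] width 94.6
0.003 [[68.6, -45.8, -3.0], [68.8, 46.8, -3.0], [29.9, -46.0, -3.0], [29.8, 47.3, -3.0]] width 92.6
```

>>> send_rows(moves=[-6,-27,0,0,-18,-81,0,0,-30,-135,0,0,-42,-189,0,0,-54,-243,0,0,-65,-292,0,0,-73,-327,0,0,-77,-344,0,0])

```text
clock: 8.25
tcp_pos: [0.5672, -0.1778, 0.1996]
orientation: [-0.267, -3.129, 0.001]
contact_force: [0.5, -0.1, -2.5]
grip_width: 0.012
```

>>> send_rows(moves=[0,0,0,0,0,0,0,0,0,0,0,0,0,0,0,0])

```text
clock: 8.75
tcp_pos: [0.5681, -0.1743, 0.2003]
orientation: [0.259, 3.131, 0.001]
contact_force: [-1.0, 0.5, -1.9]
grip_width: 0.0121
```

```bash
python3 - <<'E'
from h import *
snap('wrist','w6');snap('side','s6');snap('top','t6')
togo(.5682,-.1752,.20,90-9.54)
E
```

```text
shift [-0.22 -0.16  0.36] turn 0.0 tcp [ 0.568  -0.175   0.2004] zaxis [ 2.e-04  1.e-04 -1.e+00] F [ 0.31  0.17 -1.49] w 0.0125 t 8.9 j7 1.73
```

View pics/w6.png

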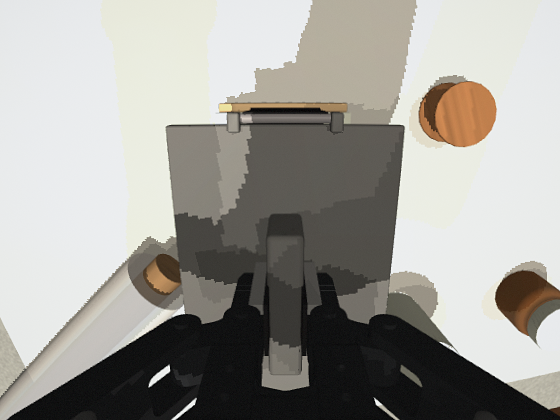

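View pics/s6.png

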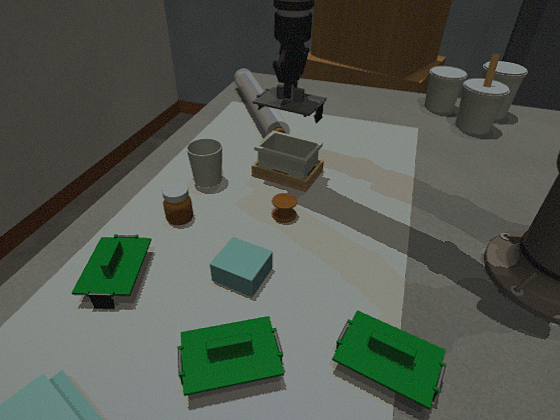

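>>> send_rows(moves=[0,0,15,0,0,0,35,0,0,0,55,0,0,0,67,0,0,0,73,0,0,0,73,0,0,0,73,0])

```text
clock: 9.78
tcp_pos: [0.5684, -0.1756, 0.1279]
orientation: [0.262, 3.129, -0.0]
contact_force: [0.6, 0.1, -1.5]
grip_width: 0.0123
```

```bash
python3 - <<'E'
from h import *
snap('side','s7');snap('top','t7')
togo(.5682,-.1752,.127,90-9.54)
crop('side0',240,95,335,195,'x',6)
crop('s7',240,95,335,195,'c10',6)
crop('t7',340,120,440,240,'c11',5)
E
```

```text
shift [0.23 0.29 0.97] turn -0.03 tcp [ 0.5684 -0.1755  0.128 ] zaxis [ 1.3e-03 -1.0e-04 -1.0e+00] F [ 0.11 -0.66 -1.42] w 0.0123 t 9.875 j7 1.76
```

View pics/c10.png

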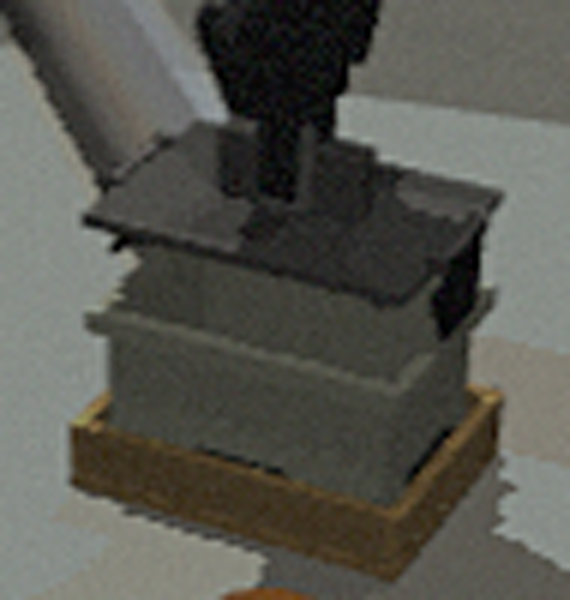

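View pics/c11.png

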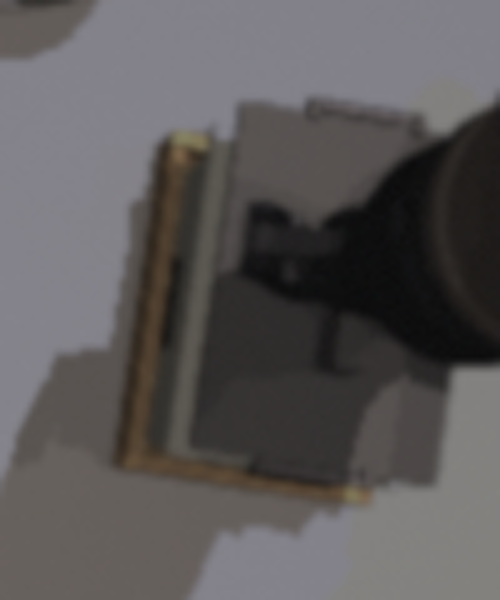

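```bash
python3 - <<'E'
from h import *
f=load('s7')
a,b,t=.069,.049,-.1664
for n,x,y in(('front',-a,b),('left',a,b),('right',-a,-b)):
  X=.569+np.cos(t)*x-np.sin(t)*y; Y=-.1753+np.sin(t)*x+np.cos(t)*y
  P=proj(f,[[X,Y,z] for z in(.08,.085,.115,.12,.125)]); print(n,((P-[240,95])*6).round(0).tolist())
E
```

```text
front [[395.0, 399.0], [396.0, 388.0], [401.0, 318.0], [402.0, 306.0], [402.0, 294.0]]
left [[81.0, 313.0], [80.0, 302.0], [79.0, 234.0], [78.0, 222.0], [78.0, 211.0]]
right [[493.0, 289.0], [494.0, 278.0], [501.0, 211.0], [502.0, 199.0], [503.0, 188.0]]
```

>>> send_rows(moves=[0,0,5,0,0,0,10,0,0,0,13,0,0,0,15,0,0,0,15,0])

```text
clock: 10.5
tcp_pos: [0.5678, -0.1754, 0.1121]
orientation: [-0.262, -3.13, -0.0]
contact_force: [-0.7, -0.3, -1.2]
grip_width: 0.0125
```

>>> send_rows(moves=[0,0,1,0,0,0,2,0,0,0,3,0])

```text
clock: 10.88
tcp_pos: [0.568, -0.1755, 0.1096]
orientation: [0.262, 3.13, 0.0]
contact_force: [-0.7, -0.1, 2.1]
grip_width: 0.0125
```

>>> send_rows(moves=[0,0,1,0,0,0,2,0,0,0,2,0])

```text
clock: 11.25
tcp_pos: [0.5683, -0.1755, 0.1076]
orientation: [0.262, 3.13, -0.0]
contact_force: [-1.4, -0.6, 4.0]
grip_width: 0.0124
```

>>> send_rows(moves=[0,0,1,0,0,0,2,0,0,0,2,0])

```text
clock: 11.62
tcp_pos: [0.5684, -0.1756, 0.1058]
orientation: [0.262, 3.13, -0.0]
contact_force: [-0.4, 0.0, 6.0]
grip_width: 0.0122
```

>>> send_rows(moves=[0,0,1,0,0,0,2,0,0,0,2,0])

```text
clock: 12.0
tcp_pos: [0.5686, -0.1757, 0.1042]
orientation: [0.262, 3.129, -0.0]
contact_force: [-2.2, 0.0, 7.9]
grip_width: 0.0122
```

>>> send_rows(moves=[0,0,1,0,0,0,2,0,0,0,2,0])

```text
clock: 12.38
tcp_pos: [0.5691, -0.1758, 0.1028]
orientation: [0.262, 3.128, -0.0]
contact_force: [-2.4, 0.8, 12.7]
grip_width: 0.0123
```

>>> send_rows(moves=[0,0,1,0,0,0,2,0,0,0,2,0])

```text
clock: 12.75
tcp_pos: [0.5682, -0.1756, 0.0998]
orientation: [0.262, 3.13, -0.0]
contact_force: [-0.2, 0.1, 3.2]
grip_width: 0.0124
```

```bash
python3 - <<'E'
from h import *
snap('side','s8');snap('wrist','w8')
togo(.5682,-.1752,.1,90-9.54)
print(r.get_obs()['moment'])
crop('s8',240,95,335,195,'c12',6)
E
```

```text
shift [ 0.04  0.45 -0.43] turn -0.03 tcp [ 0.5682 -0.1757  0.0996] zaxis [ 7.e-04 -3.e-04 -1.e+00] F [-1.38 -1.24  5.73] w 0.012 t 12.85 j7 1.77
[-0.05876731  0.32284729  0.05198916]
```

View pics/c12.png

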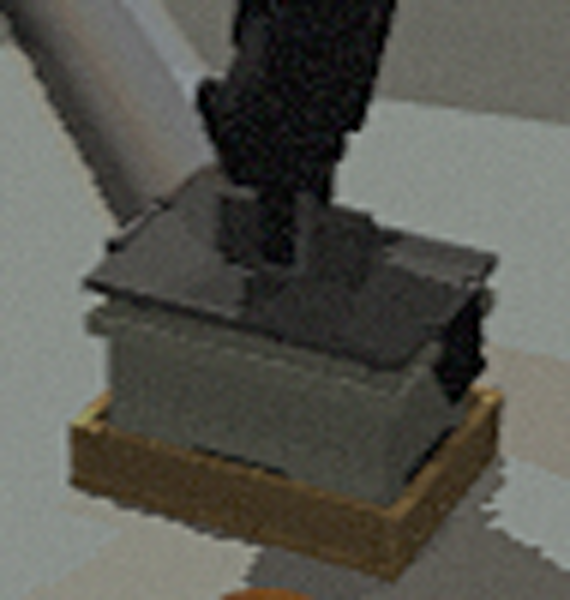

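View pics/w8.png

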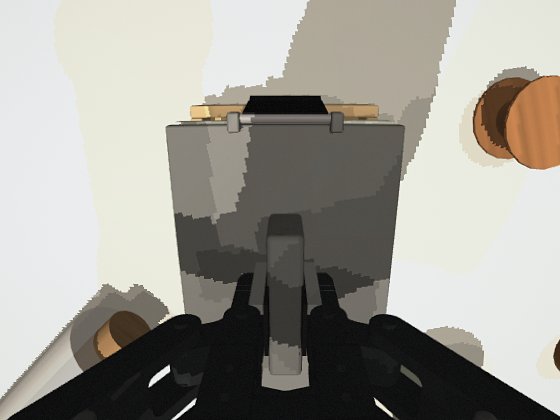

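>>> send_rows(moves=[0,0,1,0,0,0,2,0,0,0,2,0])

```text
clock: 13.22
tcp_pos: [0.5681, -0.1755, 0.0973]
orientation: [0.262, 3.13, -0.0]
contact_force: [-0.5, -0.3, 4.3]
grip_width: 0.0121
```

>>> send_rows(moves=[0,0,1,0,0,0,2,0,0,0,2,0])

```text
clock: 13.6
tcp_pos: [0.568, -0.1755, 0.0953]
orientation: [0.262, 3.13, -0.0]
contact_force: [-0.9, -0.1, 4.1]
grip_width: 0.0126
```

>>> send_rows(moves=[0,0,1,0,0,0,2,0,0,0,2,0])

```text
clock: 13.98
tcp_pos: [0.568, -0.1754, 0.0933]
orientation: [0.262, 3.131, -0.0]
contact_force: [-0.7, -0.5, 4.9]
grip_width: 0.0122
```

Now 1 mm steps.

>>> send_rows(moves=[0,0,0.5,0,0,0,1,0])

```text
clock: 14.22
tcp_pos: [0.568, -0.1754, 0.0923]
orientation: [0.262, 3.131, 0.0]
contact_force: [-0.2, 1.1, 5.2]
grip_width: 0.0119
```

>>> send_rows(moves=[0,0,0.5,0,0,0,1,0])

```text
clock: 14.48
tcp_pos: [0.5671, -0.1752, 0.0909]
orientation: [-0.262, -3.129, -0.0]
contact_force: [-3.8, 0.5, -1.6]
grip_width: 0.0121
```

>>> send_rows(moves=[0,0,0.5,0,0,0,1,0])

```text
clock: 14.72
tcp_pos: [0.5677, -0.1752, 0.0897]
orientation: [-0.262, -3.13, -0.0]
contact_force: [-0.1, 0.1, -0.1]
grip_width: 0.0125
```

>>> send_rows(moves=[0,0,0.5,0,0,0,1,0])

```text
clock: 14.98
tcp_pos: [0.5679, -0.1753, 0.0897]
orientation: [-0.262, -3.13, -0.001]
contact_force: [-3.8, 1.2, 8.5]
grip_width: 0.012
```

>>> send_rows(moves=[0,0,0.5,0,0,0,0.5,0])

```text
clock: 15.22
tcp_pos: [0.5679, -0.1753, 0.0897]
orientation: [0.262, 3.131, 0.001]
contact_force: [-4.4, 2.1, 9.4]
grip_width: 0.0124
```

>>> send_rows(moves=[0,0,0.5,0,0,0,0.5,0])

```text
clock: 15.48
tcp_pos: [0.5679, -0.1753, 0.0896]
orientation: [0.262, 3.13, 0.001]
contact_force: [-4.8, 2.4, 13.0]
grip_width: 0.0118
```

```bash
python3 - <<'E'
from h import *
snap('side','s9');snap('wrist','w9');snap('top','t9')
togo(.5682,-.1752,.1,90-9.54)
crop('s9',240,95,335,195,'c13',6)
crop('w9',150,80,420,220,'c14',3)
E
```

```text
shift [ -0.26   0.17 -10.35] turn -0.04 tcp [ 0.5679 -0.1753  0.0897] zaxis [ 3.e-04  7.e-04 -1.e+00] F [-3.95  1.99 12.62] w 0.0119 t 15.625 j7 1.78
```

View pics/c13.png

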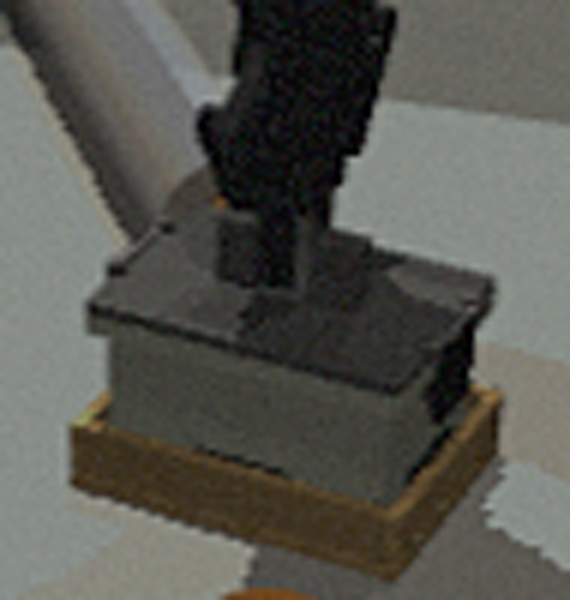

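View pics/c14.png

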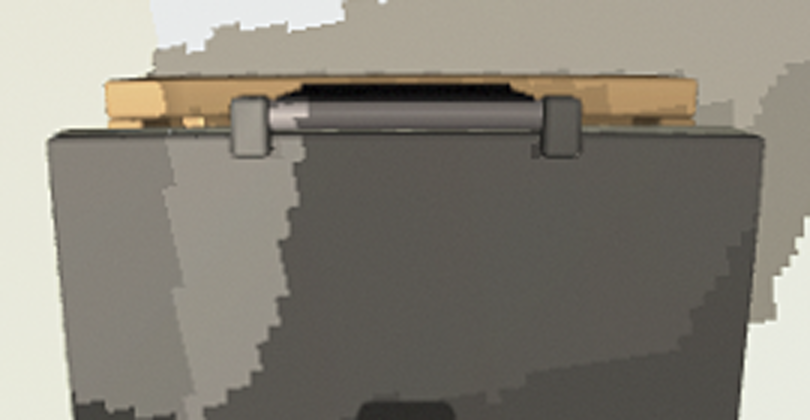

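The lid sits flush on the rim, and the TCP stays at 0.0897 while the force climbs. I'll press a little more to make sure both ends are home.

>>> send_rows(moves=[0,0,0.5,0,0,0,1,0,0,0,1,0])

```text
clock: 16.0
tcp_pos: [0.568, -0.1753, 0.0896]
orientation: [0.262, 3.13, 0.002]
contact_force: [-8.7, 2.8, 21.9]
grip_width: 0.0125
```

>>> send_rows(moves=[0,0,0.5,0,0,0,0.5,0])

```text
clock: 16.25
tcp_pos: [0.568, -0.1753, 0.0896]
orientation: [0.262, 3.13, 0.002]
contact_force: [-10.2, 4.5, 25.8]
grip_width: 0.0123
```

>>> send_rows(moves=[0,0,-1,0,0,0,-2,0,0,0,-3,0,0,0,-3,0])

```text
clock: 16.75
tcp_pos: [0.568, -0.1755, 0.0897]
orientation: [0.262, 3.13, -0.0]
contact_force: [-0.0, 0.3, -0.7]
grip_width: 0.0124
```

>>> send_rows(moves=[0,0,0,0,0,0,0,0,0,0,0,0,0,0,0,0], hand=0.4)

```text
clock: 17.25
tcp_pos: [0.5679, -0.1754, 0.0898]
orientation: [0.262, 3.131, 0.0]
contact_force: [-0.4, -0.3, -0.7]
grip_width: 0.0514
```

>>> send_rows(moves=[0,0,-10,0,0,0,-30,0,0,0,-65,0,0,0,-105,0,0,0,-135,0,30,0,-150,0,40,0,-155,0,40,0,-155,0])

```text
clock: 18.25
tcp_pos: [0.5284, -0.1688, 0.2454]
orientation: [0.262, 3.129, 0.0]
contact_force: [0.8, -0.1, -0.3]
grip_width: 0.051
```

>>> send_rows(moves=[0,40,0,0,0,80,0,0,0,100,0,0,0,100,0,0,0,100,0,0])

```text
clock: 18.88
tcp_pos: [0.5451, -0.0714, 0.2444]
orientation: [-0.264, -3.13, 0.001]
contact_force: [0.4, -0.2, 0.3]
grip_width: 0.0512
```

```bash
python3 - <<'E'
from h import *
snap('side','sa');snap('wrist','wa');snap('top','ta')
togo(.5682,-.1752,.1,90-9.54)
crop('sa',240,95,335,195,'c15',6)
E
```

```text
shift [-40.36 -98.11 144.74] turn -0.15 tcp [ 0.545  -0.0716  0.2447] zaxis [-2.e-04 -5.e-04 -1.e+00] F [ 0.26  0.1  -0.67] w 0.051 t 19.025 j7 1.5
```

View pics/c15.png

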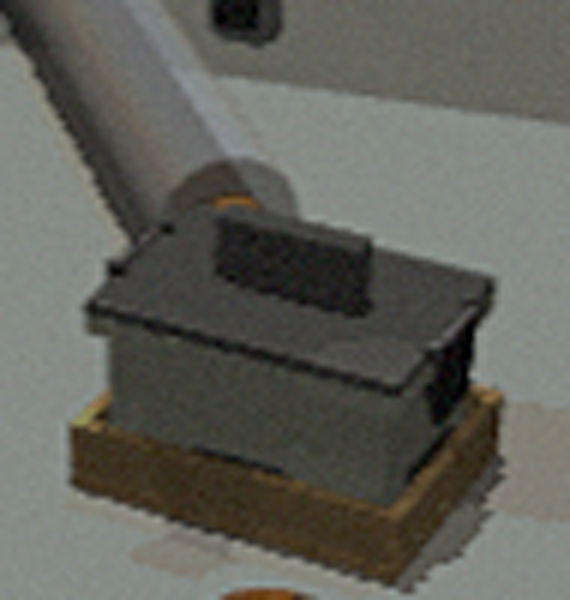

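View pics/wa.png

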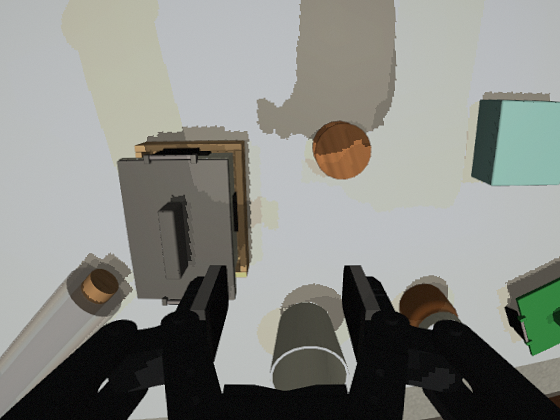

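View pics/ta.png

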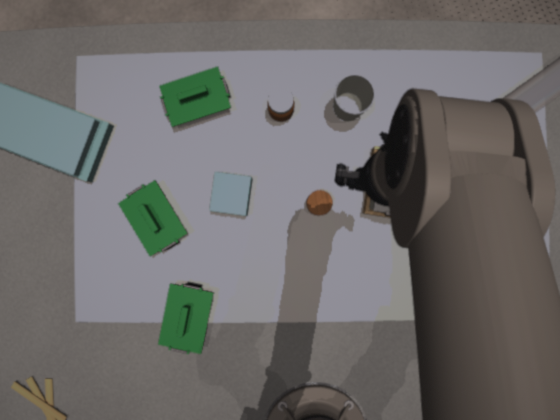

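```bash
python3 - <<'E'
from h import *
crop('wa',110,130,255,315,'c16',4)
E
```

```text
(no output)
```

View pics/c16.png

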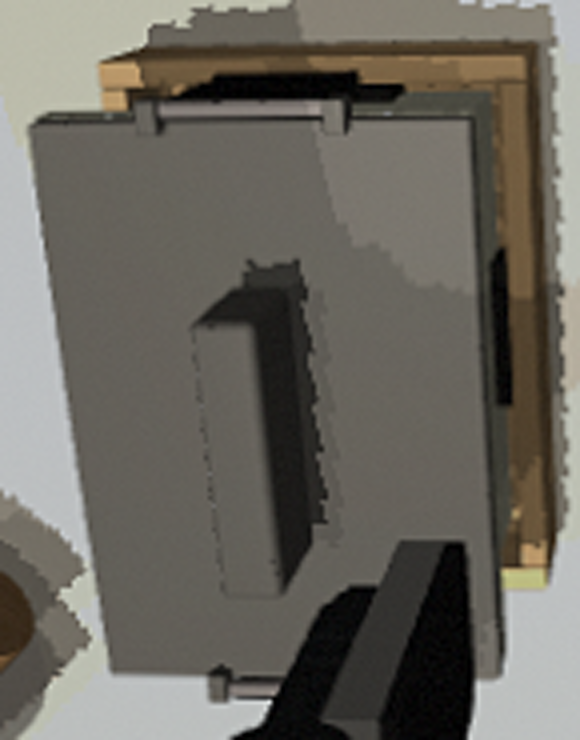

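The lid lies flush and parallel on the rim, and the -x clip hangs straight. The cup, jar and spool are at their original pixel positions, so I'm handing in.

```bash
python3 - <<'E'
from h import *
print(r.hand_in())
E
```

```text
the job is handed in; nothing more can be done
None
```

I took the grey lid off the foam block, pressed it straight down onto the tub until it stopped dead, let go and moved clear. I handed in at about 19 s.

- **Press force:** it peaked at about 14 N, slid at about 6 N, then dropped to about zero at the snap. I then pressed to about 27 N on the hard stop with no further movement, so my readings stayed under the 40 N limit.
- **Tub height:** I saw no sign of the tub sinking. The distance from first contact to home was 20 mm, as expected for a tub already on its floor.
- **Last pictures:** the lid sits flush and level on the rim, and the clip arm at the -x end hangs straight. The cup, jar and spool have not moved.
- **Not seen directly:** the clip arm at the +x end was hidden. I judged it snapped from the force drop, the dead stop and the flush lid.
- **Small disagreement:** the cameras differed by about 3 mm on heights, so I used the contact force, not the camera heights, to find the end position.

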